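# Set the artificial-eye carrier into the jig corner with the setting pin

## Robot

A 7-joint arm with a two-finger parallel gripper is mounted at the origin on the work surface. World frame = base frame: x ahead of the robot, y to its left, z up, the work surface at z = 0. Lengths are in m, angles in rad, forces in N, time in s.
With the tool pointing down it reaches from about 0.425 to 0.875 m from the base axis. Payload 8.4 kg.
Tool frame: the origin (TCP) lies between the finger pads; the fingertips stand arm.finger_overhang ahead of it and the grasp point (between the pads) lies 2 mm behind it (arm.finger_overhang is the distance from the TCP to the fingertips, in m); z points along the fingers, y is the line along which they close (so a half turn about z gives the same grasp; the last joint's range is limited). The gripper opens to 87 mm and grips with 3 to 60 N. Pads are 19 mm wide; open, the fingers measure 117 mm over their backs; the gripper's body (75 mm by 190 mm) begins 51 mm behind the grasp point.
Start: joints at [-1.296, 0.333, 0.04, 1.465, -0.013, 1.343, -0.059], TCP at [0.237, 0.605, 0.24] pointing down, gripper open.
Joint ranges: [-2.58, 2.58], [-0.38, 2.09], [-1.3, 1.39], [0.25, 2.4], [-1.5, 4.64], [0.08, 2.09], [-2.65, 2.65]. Speed limits (rad/s): [2.22, 2.22, 2.79, 2.79, 3.14, 3.14, 3.14].

## Interface

Orientations are given as a unit quaternion [w, x, y, z].
In Python, from plant import arm gives the robot as it stands. The module is installed in compiled form; this text tells all that it offers.
- The arm moves only by the tool play_rows, never from a script. Its argument "increments" is a list of rows, each an object with "dp": the shift along the tool's x, y, z in units of 50 mm (1.0 is 50 mm), a list of three; "angular": the turn, a rotation vector about the tool's x, y, z in units of 6 degrees (1.0 is 6 degrees), a list of three; "claw": the finger opening in mm, from 0 to 87. In form: [{"dp": [tx, ty, tz], "angular": [ax, ay, az], "claw": claw}, ...]. A call has exactly 10 rows; each row shifts and turns the commanded pose from where the row before left it, along the tool's axes as they then stand; what a row does not reach is not made up. A row lasts 1/10 s, in which the tool goes at most 50 mm and 8.59 degrees, less where a joint would pass 70% of its speed; a pose out of reach is approached as far as the arm can. A call is refused whole if a number of a shift passes 1 or a number of a turn 1, either way. A call with a gripper value outside its range is refused whole. The fingers move at their own pace and stop on an object; the grip force is fixed at half the most. Time passes only in rows, so rows that do not move let the fingers close, or fill a call up. It gives the time, the measured TCP pose, the force, the opening and the grip force at its end, in the units of the state.
- arm.state(): the state, without advancing time (a new reading comes with each control period).
- arm.snapshot(name): name is "side" or "top"; returns a dict with "frame" (400x640x3 uint8, red, green, blue), "K" (3x3 intrinsics, pixels), "R" (3x3) and "t" (3): a world point X has camera coordinates R X + t. Camera axes: x right, y down, z forward; pixel columns grow to the right and rows downward; lengths in m; the calibration is good to about 2 mm. A picture is of the moment at which its call begins. There is no depth.
- arm.close_job(): hands the job in; it is judged then, once.
The state is a dict: "time_s": time; "joint_pos": joint angles; "qvel": joint speeds; "effort": joint torques, N m; "position": TCP position; "orientation": TCP orientation; "force": force on the tool from outside, world axes, zero at the start; "wrist_torque": the same for the moment, N m; "grip_width": finger opening in m; "grip_force": force on a finger pad.
Only numpy, scipy, OpenCV 4.12 (cv2) and the standard library are available. Lean on these libraries where they do the work, as an engineer would, in place of code of your own. Each camera call takes 0.05 s, during which the arm holds its last target. There are 200 camera calls.

## Task

Take the setting pin out of its wooden stand, put its shank well down through the square hole in the white carrier that holds two artificial eyes, and with the pin slide the carrier into the corner of the jig until its sides lie flush against both fences. Finish while still holding the pin and pressing the carrier steadily and firmly against both fences at once: do not let go. The eyes are freshly painted, so the gripper must not touch the carrier or the eyes, and leave the bottle, the glass and the jar alone.

Things in the scene. Friction and masses are not known exactly. Their poses are not given: they have to be found in the camera images.
- jig: Corner jig, fixed to the bench: dark steel plate 200 (x) x 170 (y) x 12 mm thick, with two aluminium fences 15 mm thick and 16 mm high on its top. Origin at the centre of its underside, z up; its yaw on the bench varies. One fence runs along the +x edge, the other along the +y edge.
- jig_corner (a point): The inner corner where the two fence faces meet, on the plate's upper face (12 mm above the bench); axes as the jig's. The carrier fully home has its centre 45 mm to -x and 30 mm to -y of this point.
- stop_x: The fence along the jig's +x edge, full 170 mm width, inner face at x = +85 mm of the jig, facing -x. Rigid. Its frame is the jig's frame (same origin and axes), not its own centre.
- stop_y: The fence along the jig's +y edge, 185 mm long, inner face at y = +70 mm of the jig, facing -y. Rigid. Carrier on fences and plate: friction about 0.2; pressed hard on one fence it drags along it. Its frame is the jig's frame (same origin and axes), not its own centre.
- carrier: Loose white block 90 (x) x 60 (y) x 24 mm high, 0.18 to 0.35 kg, on the jig plate, clear of the fences, up to 0.22 rad out of square. Origin: centre of its underside. Two artificial eyes on top at x = +28 and -28 mm, domes 24 mm across, rising to 32 mm above the underside. Its 90 mm side goes against stop_y (push there first: it squares itself), its 60 mm side against stop_x.
- carrier_hole (a point): Centre of the mouth of the carrier's square hole, on its upper face 24 mm above its underside; axes as the carrier's. The hole is 15 mm wide, vertical, goes right through at the carrier's centre, sides along the carrier's x and y, mouth chamfered 1.5 mm.
- stand: Fixed wooden block 70 x 70 x 30 mm high, origin at the centre of its underside. A round hole of 11 mm in the middle of its top, 24 mm deep, holds the pin upright with its tip 6 mm above the bench.
- pin: Setting pin, 70 g, standing upright in the stand. Origin at the tip (lower end), z up along the shank. Steel shank 10 mm in diameter, 45 mm long, with a chamfered tip; above it an aluminium grip 20 x 20 mm square (flats across the pin's x and y) from 45 to 89 mm above the tip. Lifting it by 24 mm frees it.
- dropper: Bystander: white dropper bottle with a red cap, 28 mm across, 65 mm high; origin at the centre of its underside.
- cup: Bystander: glass tumbler, 64 mm across, 70 mm high; origin at the centre of its underside.
- jar: Bystander: white jar with a black lid, 60 mm across, 60 mm high; origin at the centre of its underside.
There are look-alikes about, which are no part of the job. What is shaped like the pin but black, orange or turquoise is not meant.

How it is judged:
By the outcome, as a careful person would: the job done as asked, in the order asked, and still so for the second after the job is handed in, while the arm keeps its last pose, push and grip.
It also fails if it takes over 72 s, if anything falls off the work surface, if the arm or the gripper's body presses on something with over 40 N, if the wrist force passes 120 N, or if a joint passes its speed limit or range.

## Working session

There is one attempt and no reset: what is moved stays moved. The work goes in short steps, Python scripts to look and compute and a tool call to move; the robot and the scene stay as the last step left them, time stands still between calls to the robot, and variables do not carry over. Pictures are saved under pics/ and viewed, at most 10 in all, crops included, and the job is handed in when it is done.

Besides the shell and the picture viewer there is one more tool, called after "Call:" as a command line: name --argument value ..., lists and objects as JSON in quotes. play_rows: Moves the arm, as the interface text tells. Its arguments: {"type":"object","properties":{"increments":{"type":"array","items":{"type":"object","properties":{"dp":{"type":"array","items":{"type":"number"}},"angular":{"type":"array","items":{"type":"number"}},"claw":{"type":"number"}}}}},"required":["increments"]}

```bash
mkdir -p pics; python3 - <<'E'
from plant import arm
import cv2,numpy as np
print(arm.state()); print(arm.finger_overhang)
for n in("top","side"):
    s=arm.snapshot(n); np.savez(n+"0.npz",**s); cv2.imwrite(f"pics/{n}0.png",s["frame"][...,::-1]); print(n,s["K"],s["R"],s["t"])
E
```

```text
{'time_s': 0.0, 'joint_pos': array([-1.29620767,  0.333917  ,  0.03988941,  1.46626046, -0.01339648,
        1.34332263, -0.05850455]), 'qvel': array([ 0.00037696, -0.00041411,  0.00044781, -0.00145455,  0.00070632,
        0.00037129,  0.00136297]), 'effort': array([ 1.09632490e-04, -6.56363726e+01,  1.33531652e+00, -4.03783536e+01,
       -5.97692421e-02,  4.49209521e-02,  2.18254104e-04]), 'position': array([0.23721764, 0.60468878, 0.23866084]), 'orientation': array([-9.31177564e-05,  1.85825631e-01,  9.82582394e-01, -8.15375478e-04]), 'force': array([-0.15183627, -0.1361152 ,  0.82635847]), 'wrist_torque': array([-0.00143687, -0.02268997,  0.00743296]), 'grip_force': 0.0, 'grip_width': 0.08702701988519744}
0.017
top [[390.64553608   0.         318.90595062]
 [  0.         390.64553608 196.81560588]
 [  0.           0.           1.        ]] [[ 2.33628252e-02 -9.99726910e-01  5.32379279e-04]
 [-9.90759120e-01 -2.32244164e-02 -1.33630058e-01]
 [ 1.33605929e-01  2.59451606e-03 -9.91031142e-01]] [-0.01750957  0.61170144  0.70047887]
side [[426.11368501   0.         307.2638145 ]
 [  0.         426.11368501 195.7947689 ]
 [  0.           0.           1.        ]] [[ 0.68956022 -0.72384563  0.02354166]
 [-0.4265461  -0.43218297 -0.79452898]
 [ 0.58529064  0.53783398 -0.60676971]] [-0.4142417   0.29191396  0.63556882]
```

View pics/top0.png

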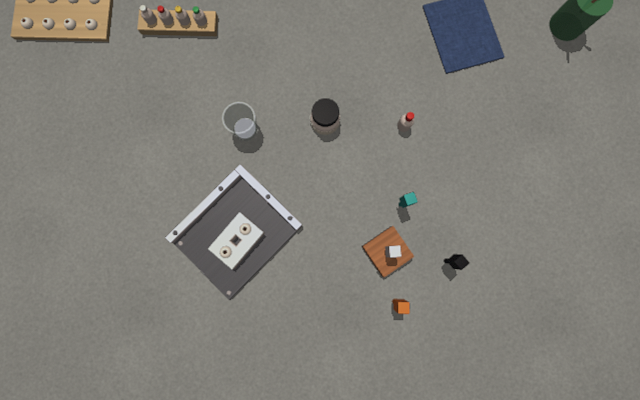

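View pics/side0.png

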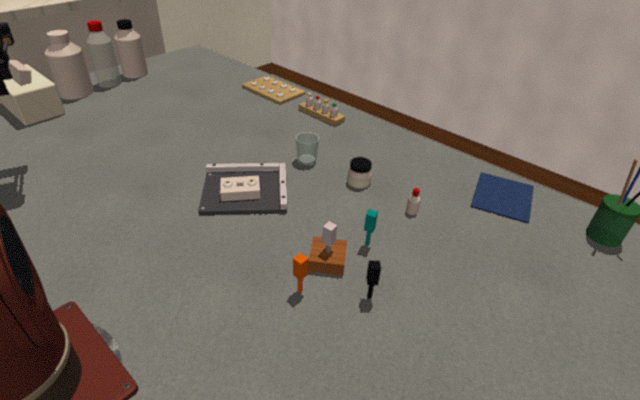

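The silver pin stands in the wooden stand: top (395,252), side (330,237). It could be confused with turquoise (top 410,199 / side 370,225), orange (402,307 / 300,270) or black (459,262 / 374,277). I choose the silver one. The carrier is at top (236,240) with its hole there, and the jig's fence corner is at about top (240,170).

```bash
cat > h.py <<'E'
import numpy as np,cv2
def ray(s,p,z):
    "pixel(s) -> world points on plane z"
    p=np.atleast_2d(np.asarray(p,float)); R,t,K=s["R"],s["t"],s["K"]
    d=np.c_[p,np.ones(len(p))]@np.linalg.inv(K).T@R; c=-R.T@t
    return c+d*((z-c[2])/d[:,2])[:,None]
def tri(s1,p1,s2,p2):
    P=[s["K"]@np.c_[s["R"],s["t"]] for s in(s1,s2)]
    X=cv2.triangulatePoints(P[0],P[1],np.array(p1,float).reshape(2,1),np.array(p2,float).reshape(2,1)); return (X[:3]/X[3]).ravel()
def proj(s,X):
    q=(np.atleast_2d(X)@s["R"].T+s["t"])@s["K"].T; return q[:,:2]/q[:,2:]
def blobs(m,amin):
    n,l,st,c=cv2.connectedComponentsWithStats(m.astype(np.uint8))
    return [(l==i,st[i],c[i]) for i in range(1,n) if st[i][4]>=amin]
E
python3 - <<'E'
from h import *
T=dict(np.load("top0.npz"));S=dict(np.load("side0.npz"))
def crop(s,x,y,w,h,k): return cv2.resize(s["frame"][y:y+h,x:x+w,::-1],None,fx=k,fy=k,interpolation=cv2.INTER_CUBIC)
a=crop(T,360,222,60,60,6.6667)[:300,:400];a=crop(T,360,225,57,43,7)[:300,:400];b=crop(S,290,210,57,70,7)[:300+190,:400]
c=crop(T,163,160,145,143,4)[:572,:400*2]
im=np.zeros((600,800,3),np.uint8); im[:a.shape[0],:a.shape[1]]=a
bb=cv2.resize(b,None,fx=.6,fy=.6);im[302:302+bb.shape[0],:bb.shape[1]]=bb
cc=cv2.resize(c,(395,390));im[:390,405:800]=cc
cv2.imwrite("pics/crop0.png",im)
for n,s,rois in(("top",T,{"pin":(380,235,30,35),"car":(200,205,70,72),"fence":(160,160,145,90)}),("side",S,{"pin":(318,215,28,45),"car":(212,170,56,36)})):
    for k,(x,y,w,h) in rois.items():
        f=s["frame"][y:y+h,x:x+w]; hsv=cv2.cvtColor(f,cv2.COLOR_RGB2HSV); m=(hsv[...,1]<45)&(hsv[...,2]>145)
        for mm,st,c in blobs(m,25):
            p=np.argwhere(mm)[:,::-1].astype(np.float32)+[x,y]
            r=cv2.minAreaRect(p.astype(np.float32)); print(n,k,st[4],c+[x,y],r[1],np.round(cv2.boxPoints(r),1).tolist())
E
```

```text
top pin 129 [394.70542636 250.91472868] (11.153586387634277, 11.595311164855957) [[388.29998779296875, 246.10000610351562], [399.8999938964844, 244.8000030517578], [401.1000061035156, 255.89999389648438], [389.6000061035156, 257.20001220703125]]
top car 45 [202.66666667 207.66666667] (5.656853675842285, 11.31370735168457) [[196.0, 209.0], [204.0, 201.0], [208.0, 205.0], [200.0, 213.0]]
top car 1459 [235.23303633 240.16381083] (31.78031349182129, 49.026283264160156) [[207.1999969482422, 248.39999389648438], [239.10000610351562, 211.1999969482422], [263.20001220703125, 231.89999389648438], [231.3000030517578, 269.1000061035156]]
top fence 1403 [233.34283678 200.80684248] (86.97412872314453, 106.77312469482422) [[164.5, 237.5], [240.0, 162.0], [301.5, 223.5], [226.0, 299.0]]
top fence 1087 [237.18767249 234.67341306] (31.671846389770508, 48.91781997680664) [[207.3000030517578, 248.39999389648438], [239.10000610351562, 211.1999969482422], [263.1000061035156, 231.8000030517578], [231.3000030517578, 269.0]]
side pin 81 [329.75308642 225.30864198] (11.180338859558105, 8.049844741821289) [[322.79998779296875, 226.39999389648438], [326.3999938964844, 219.1999969482422], [336.3999938964844, 224.1999969482422], [332.79998779296875, 231.39999389648438]]
```

View pics/crop0.png

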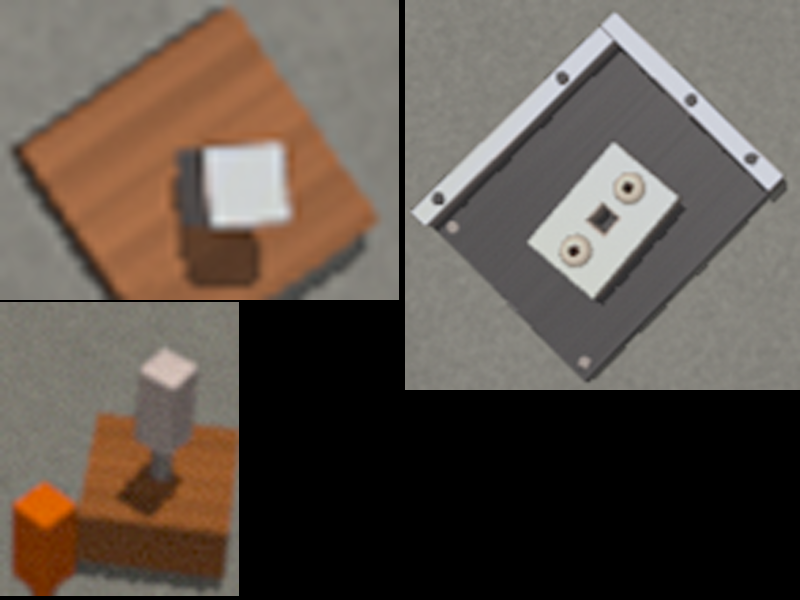

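The crop confirms the choice: the bright aluminium pin in the stand, with its top face near top (394.8,251). The carrier lies on the plate with its hole near top (235.7,240.3). Stop_y is the upper-left fence and stop_x is the upper-right one.

```bash
python3 - <<'E'
from h import *
T=dict(np.load("top0.npz"));S=dict(np.load("side0.npz"))
def mask(s,x,y,w,h,lo=145,sm=45):
    m=np.zeros(s["frame"].shape[:2],bool); hsv=cv2.cvtColor(s["frame"],cv2.COLOR_RGB2HSV)
    m[y:y+h,x:x+w]=((hsv[...,1]<sm)&(hsv[...,2]>lo))[y:y+h,x:x+w]; return m
top=tri(T,(394.8,250.9),S,(329.75,225.2)); print("pin top",top)
b=np.array([[388.3,246.1],[399.9,244.8],[401.1,255.9],[389.6,257.2]]); w=ray(T,b,top[2]); print("pin top corners",w[:,:2].round(4).tolist(), ray(T,(394.8,250.9),top[2])[0])
for z in(.095,):print(ray(T,(394.8,250.9),z),ray(S,(329.75,225.2),z))
# carrier
m=max(blobs(mask(T,195,205,75,75),500),key=lambda q:q[1][4])[0]
p=np.argwhere(m)[:,::-1]; hole=(235.7,240.3)
for z in(.036,):
    r=cv2.minAreaRect((ray(T,p,z)[:,:2]*1000).astype(np.float32)); print("carrier",r,cv2.boxPoints(r).round(1).tolist()); print("hole",ray(T,hole,z)[0])
# fence
m=max(blobs(mask(T,160,155,147,95),800),key=lambda q:q[1][4])[0]
h=cv2.convexHull(np.argwhere(m)[:,::-1].astype(np.float32)); a=cv2.approxPolyDP(h,2.5,True)[:,0]
W=ray(T,a,.028)[:,:2]; print("fence hull",a.tolist(),(W*1000).round(1).tolist())
for i in range(len(W)):
    d=W[(i+1)%len(W)]-W[i]; print(np.linalg.norm(d).round(4),np.degrees(np.arctan2(d[1],d[0])).round(2))
# dark plate edges check of other obstacles
for n,q in(("turq",(410,199)),("black",(459,262)),("orange",(402,307))): print(n,ray(T,q,.085)[0])
E
```

```text
pin top [ 0.51415067 -0.13700674  0.09592388]
pin top corners [[0.5215, -0.1252], [0.5242, -0.1452], [0.5053, -0.1472], [0.5026, -0.1274]] [ 0.51352685 -0.13637827  0.09592388]
[[ 0.51352774 -0.13655661  0.095     ]] [[ 0.51558977 -0.13678967  0.095     ]]
carrier ((526.8670654296875, 152.35989379882812), (60.391475677490234, 90.6407241821289), 51.55200958251953) [[472.6000061035156, 156.89999389648438], [543.5999755859375, 100.5], [581.0999755859375, 147.8000030517578], [510.1000061035156, 204.1999969482422]]
hole [0.52636223 0.15151112 0.036     ]
fence hull [[301.0, 223.0], [296.0, 229.0], [170.0, 242.0], [165.0, 237.0], [239.0, 164.0]] [[562.3, 29.9], [550.6, 39.1], [520.4, 277.9], [529.6, 288.2], [674.7, 154.4]]
0.0149 141.74
0.2407 97.22
0.0138 47.93
0.1973 -42.66
0.1677 -132.07
turq [ 0.60589711 -0.16583113  0.085     ]
black [ 0.49695421 -0.25049807  0.085     ]
orange [ 0.41823957 -0.15061754  0.085     ]
```

Call:
play_rows --increments '[{"dp": [-0.84,-0.43,0],"angular": [0,0,0],"claw": 60},{"dp": [-0.84,-0.43,0],"angular": [0,0,0],"claw": 60},{"dp": [-0.84,-0.43,0],"angular": [0,0,0],"claw": 60},{"dp": [-0.84,-0.43,0],"angular": [0,0,0],"claw": 60},{"dp": [-0.84,-0.43,0],"angular": [0,0,0],"claw": 60},{"dp": [-0.84,-0.43,0],"angular": [0,0,0],"claw": 60},{"dp": [-0.84,-0.43,0],"angular": [0,0,0],"claw": 60},{"dp": [-0.84,-0.43,0],"angular": [0,0,0],"claw": 60},{"dp": [-0.84,-0.43,0],"angular": [0,0,0],"claw": 60},{"dp": [-0.84,-0.43,0],"angular": [0,0,0],"claw": 60}]'

```text
time_s: 1.1
position: [0.5507, 0.2499, 0.2394]
orientation: [-0.0, 0.186, 0.983, -0.0]
force: [0.9, 1.1, 0.2]
grip_width: 0.0603
grip_force: 0.0
```

Call:
play_rows --increments '[{"dp": [-0.22,-0.74,0],"angular": [0,0,0],"claw": 60},{"dp": [-0.22,-0.74,0],"angular": [0,0,0],"claw": 60},{"dp": [-0.22,-0.74,0],"angular": [0,0,0],"claw": 60},{"dp": [-0.22,-0.74,0],"angular": [0,0,0],"claw": 60},{"dp": [-0.22,-0.74,0],"angular": [0,0,0],"claw": 60},{"dp": [-0.22,-0.74,0],"angular": [0,0,0],"claw": 60},{"dp": [-0.22,-0.74,0],"angular": [0,0,0],"claw": 60},{"dp": [-0.22,-0.74,0],"angular": [0,0,0],"claw": 60},{"dp": [-0.22,-0.74,0],"angular": [0,0,0],"claw": 60},{"dp": [-0.22,-0.74,0],"angular": [0,0,0],"claw": 60}]'

```text
time_s: 2.1
position: [0.5165, -0.1345, 0.2394]
orientation: [-0.0, 0.186, 0.983, 0.0]
force: [1.4, -0.3, -0.4]
grip_width: 0.0599
grip_force: 0.0
```

Call:
play_rows --increments '[{"dp": [0,0,0],"angular": [0,0,1],"claw": 60},{"dp": [0,0,0],"angular": [0,0,1],"claw": 60},{"dp": [0,0,0],"angular": [0,0,1],"claw": 60},{"dp": [0,0,0],"angular": [0,0,1],"claw": 60},{"dp": [0,0,0],"angular": [0,0,1],"claw": 60},{"dp": [0,0,0],"angular": [0,0,1],"claw": 60},{"dp": [0,0,0],"angular": [0,0,1],"claw": 60},{"dp": [0,0,0],"angular": [0,0,1],"claw": 60},{"dp": [0,0,0],"angular": [0,0,1],"claw": 60},{"dp": [0,0,0],"angular": [0,0,1],"claw": 60}]'

```text
time_s: 3.1
position: [0.5169, -0.133, 0.2393]
orientation: [-0.0, 0.654, 0.757, -0.0]
force: [-0.5, -0.8, 0.2]
grip_width: 0.0598
grip_force: 0.0
```

Call:
play_rows --increments '[{"dp": [-0.06,-0.06,0],"angular": [0,0,0.2],"claw": 50},{"dp": [0,0,0.4],"angular": [0,0,0],"claw": 50},{"dp": [0,0,0.4],"angular": [0,0,0],"claw": 50},{"dp": [0,0,0.4],"angular": [0,0,0],"claw": 50},{"dp": [0,0,0.4],"angular": [0,0,0],"claw": 50},{"dp": [0,0,0.4],"angular": [0,0,0],"claw": 50},{"dp": [0,0,0.4],"angular": [0,0,0],"claw": 50},{"dp": [0,0,0.4],"angular": [0,0,0],"claw": 50},{"dp": [0,0,0.4],"angular": [0,0,0],"claw": 50},{"dp": [0,0,0.2],"angular": [0,0,0],"claw": 50}]'

```text
time_s: 4.1
position: [0.5134, -0.1366, 0.0679]
orientation: [-0.001, 0.659, 0.752, -0.001]
force: [0.4, 0.7, -0.1]
grip_width: 0.0499
grip_force: 0.0
```

```bash
python3 - <<'E'
from plant import arm
import cv2,numpy as np
print(arm.state()["position"])
a=arm.snapshot("top")["frame"][190:310,340:480,::-1];b=arm.snapshot("side")["frame"][160:300,250:410,::-1]
cv2.imwrite("pics/g1.png",np.hstack([cv2.resize(a,(400,343)),cv2.resize(b,(400,343))]))
E
```

```text
[ 0.51342451 -0.13655305  0.06794316]
```

View pics/g1.png

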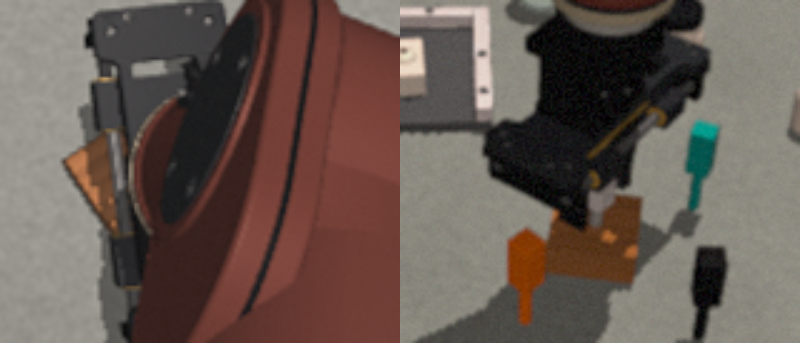

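The pin's grip shows between the open fingers at side crop (600,200), and the look-alikes are clear. I'm closing now.

Call:
play_rows --increments '[{"dp": [0,0,0],"angular": [0,0,0],"claw": 0},{"dp": [0,0,0],"angular": [0,0,0],"claw": 0},{"dp": [0,0,0],"angular": [0,0,0],"claw": 0},{"dp": [0,0,0],"angular": [0,0,0],"claw": 0},{"dp": [0,0,0],"angular": [0,0,0],"claw": 0},{"dp": [0,0,0],"angular": [0,0,0],"claw": 0},{"dp": [0,0,0],"angular": [0,0,0],"claw": 0},{"dp": [0,0,0],"angular": [0,0,0],"claw": 0},{"dp": [0,0,0],"angular": [0,0,0],"claw": 0},{"dp": [0,0,0],"angular": [0,0,0],"claw": 0}]'

```text
time_s: 5.2
position: [0.5146, -0.1365, 0.0698]
orientation: [-0.0, 0.66, 0.751, 0.0]
force: [-2.3, 0.1, 5.8]
grip_width: 0.0198
grip_force: 30.0
```

Call:
play_rows --increments '[{"dp": [0,0,-0.1],"angular": [0,0,0],"claw": 0},{"dp": [0,0,-0.1],"angular": [0,0,0],"claw": 0},{"dp": [0,0,-0.2],"angular": [0,0,0],"claw": 0},{"dp": [0,0,-0.2],"angular": [0,0,0],"claw": 0},{"dp": [0,0,-0.3],"angular": [0,0,0],"claw": 0},{"dp": [0,0,-0.3],"angular": [0,0,0],"claw": 0},{"dp": [0,0,-0.3],"angular": [0,0,0],"claw": 0},{"dp": [0,0,-0.3],"angular": [0,0,0],"claw": 0},{"dp": [0,0,-0.2],"angular": [0,0,0],"claw": 0},{"dp": [0,0,0],"angular": [0,0,0],"claw": 0}]'

```text
time_s: 6.2
position: [0.5155, -0.1366, 0.1713]
orientation: [0.001, 0.66, 0.751, 0.001]
force: [0.1, -0.6, 0.0]
grip_width: 0.0196
grip_force: 30.0
```

Call:
play_rows --increments '[{"dp": [0.3,0.05,0],"angular": [0,0,0],"claw": 0},{"dp": [0.6,0.1,0],"angular": [0,0,0],"claw": 0},{"dp": [0.7,0.12,0],"angular": [0,0,0],"claw": 0},{"dp": [0.7,0.12,0],"angular": [0,0,0],"claw": 0},{"dp": [0.8,0.13,0],"angular": [0,0,0],"claw": 0},{"dp": [0.8,0.14,0],"angular": [0,0,0],"claw": 0},{"dp": [0.7,0.12,0],"angular": [0,0,0],"claw": 0},{"dp": [0.6,0.1,0],"angular": [0,0,0],"claw": 0},{"dp": [0.5,0.08,0],"angular": [0,0,0],"claw": 0},{"dp": [0,0,0.4],"angular": [0,0,0],"claw": 0}]'

```text
time_s: 7.2
position: [0.5263, 0.1574, 0.1506]
orientation: [0.0, 0.658, 0.753, 0.002]
force: [0.2, 0.2, -1.2]
grip_width: 0.0197
grip_force: 30.0
```

Call:
play_rows --increments '[{"dp": [0,0,0.4],"angular": [0,0,0],"claw": 0},{"dp": [0,0,0.2],"angular": [0,0,0],"claw": 0},{"dp": [0,0,0],"angular": [0,0,0],"claw": 0},{"dp": [0,0,0],"angular": [0,0,0],"claw": 0},{"dp": [0,0,0],"angular": [0,0,0],"claw": 0},{"dp": [0,0,0],"angular": [0,0,0],"claw": 0},{"dp": [0,0,0],"angular": [0,0,0],"claw": 0},{"dp": [0,0,0],"angular": [0,0,0],"claw": 0},{"dp": [0,0,0],"angular": [0,0,0],"claw": 0},{"dp": [0,0,0],"angular": [0,0,0],"claw": 0}]'

```text
time_s: 8.2
position: [0.5256, 0.1523, 0.1196]
orientation: [0.0, 0.66, 0.751, -0.0]
force: [-0.5, 0.2, -0.8]
grip_width: 0.0197
grip_force: 30.0
```

```bash
python3 - <<'E'
from plant import arm
from h import *
s=arm.state();print(s["position"],s["orientation"],s["force"])
f=[]
for n in("top","side"):
    s=arm.snapshot(n);np.savez(n+"1.npz",**s)
    print(n,proj(s,[[.5265,.152,.036],[.5265,.152,.058],[.5265,.152,.103]]).round(1).tolist())
    x,y=(185,180) if n=="top" else (190,110)
    f.append(cv2.resize(s["frame"][y:y+100,x:x+100,::-1],(400,400),interpolation=cv2.INTER_CUBIC))
cv2.imwrite("pics/h1.png",np.hstack(f))
E
```

```text
[0.52559574 0.15231896 0.11960658] [ 2.00685342e-05  6.60102834e-01  7.51175245e-01 -2.86569197e-06] [-0.50962249  0.15942593 -0.81946388]
top [[235.4, 240.2], [232.9, 239.9], [227.2, 239.3]]
side [[239.2, 184.3], [238.5, 176.7], [237.0, 160.3]]
```

View pics/h1.png

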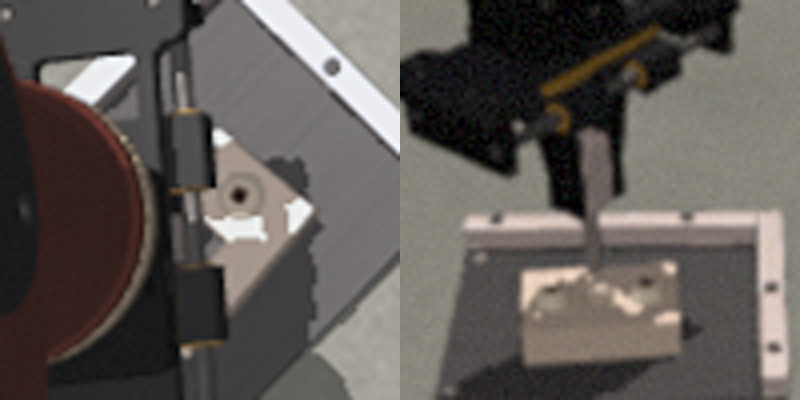

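In the side view the pin's tip shows at about (239,177), matching the predicted (238.5,176.7). The hole should be at (239,184). I'll check the hole in both of the earlier views.

```bash
python3 - <<'E'
from h import *
T=dict(np.load("top0.npz"));S=dict(np.load("side0.npz"))
P=[]
for s,(x,y,w,h) in((T,(229,234,14,13)),(S,(232,178,15,12))):
    g=cv2.cvtColor(s["frame"],cv2.COLOR_RGB2GRAY)[y:y+h,x:x+w].astype(float); print(g.astype(int) if s is S else "")
    wt=np.clip(170-g,0,None); yy,xx=np.mgrid[y:y+h,x:x+w]; P.append(((wt*xx).sum()/wt.sum(),(wt*yy).sum()/wt.sum()))
print(P,tri(T,P[0],S,P[1]),ray(T,P[0],.036),ray(S,P[1],.036))
E
```

```text
[[196 196 197 199 199 194 199 192 196 197 197 196 198 198 195]
 [195 202 200 197 195 199 198 199 196 198 200 199 200 198 197]
 [198 200 196 196 195 193 201 200 198 199 195 194 194 195 195]
 [195 192 197 197 194 189 191 191 188 193 186 180 195 198 196]
 [185 194 196 192 180 167 161 157 161 159 155 168 190 197 191]
 [181 197 199 190 166 133 125 127 120 125 130 156 194 196 186]
 [171 192 194 188 159 114 105 103 110 104 117 152 186 195 192]
 [181 194 197 189 162 122 118 127 123 120 128 160 189 199 199]
 [186 198 196 193 177 164 162 171 173 176 170 180 195 198 196]
 [195 199 198 194 192 187 189 194 196 195 199 194 195 196 195]
 [198 197 195 195 194 198 199 197 197 199 195 199 199 198 196]
 [196 198 197 198 199 200 198 200 199 199 199 197 201 203 199]]
[(np.float64(235.2645529273612), np.float64(239.80808589162893)), (np.float64(239.56), np.float64(183.9295238095238))] [0.52745267 0.15204073 0.03673561] [[0.52726311 0.15237853 0.036     ]] [[0.52821227 0.15268671 0.036     ]]
```

Call:
play_rows --increments '[{"dp": [0,0.03,0],"angular": [0,0,0],"claw": 0},{"dp": [0,0,0.1],"angular": [0,0,0],"claw": 0},{"dp": [0,0,0.1],"angular": [0,0,0],"claw": 0},{"dp": [0,0,0.1],"angular": [0,0,0],"claw": 0},{"dp": [0,0,0.06],"angular": [0,0,0],"claw": 0},{"dp": [0,0,0.06],"angular": [0,0,0],"claw": 0},{"dp": [0,0,0.06],"angular": [0,0,0],"claw": 0},{"dp": [0,0,0.06],"angular": [0,0,0],"claw": 0},{"dp": [0,0,0],"angular": [0,0,0],"claw": 0},{"dp": [0,0,0],"angular": [0,0,0],"claw": 0}]'

```text
time_s: 9.3
position: [0.5271, 0.1525, 0.0926]
orientation: [0.0, 0.66, 0.751, 0.0]
force: [-0.3, 0.3, -0.8]
grip_width: 0.02
grip_force: 30.0
```

Call:
play_rows --increments '[{"dp": [0,0,0.06],"angular": [0,0,0],"claw": 0},{"dp": [0,0,0.06],"angular": [0,0,0],"claw": 0},{"dp": [0,0,0.06],"angular": [0,0,0],"claw": 0},{"dp": [0,0,0.05],"angular": [0,0,0],"claw": 0},{"dp": [0,0,0.04],"angular": [0,0,0],"claw": 0},{"dp": [0,0,0],"angular": [0,0,0],"claw": 0},{"dp": [0,0,0],"angular": [0,0,0],"claw": 0},{"dp": [0,0,0],"angular": [0,0,0],"claw": 0},{"dp": [0,0,0],"angular": [0,0,0],"claw": 0},{"dp": [0,0,0],"angular": [0,0,0],"claw": 0}]'

```text
time_s: 10.3
position: [0.5271, 0.1526, 0.0792]
orientation: [0.0, 0.66, 0.751, 0.0]
force: [0.2, 0.2, -1.1]
grip_width: 0.02
grip_force: 30.0
```

```bash
python3 - <<'E'
from plant import arm
from h import *
s=arm.state();print(s["position"],s["orientation"],s["force"])
s=arm.snapshot("side");np.savez("side2.npz",**s)
cv2.imwrite("pics/i1.png",cv2.resize(s["frame"][110:220,190:300,::-1],(550,550),interpolation=cv2.INTER_CUBIC))
E
```

```text
[0.52712191 0.15255817 0.07915675] [2.84555271e-05 6.60114649e-01 7.51164860e-01 5.25156376e-05] [ 0.19202517  0.20160927 -1.10061077]
```

View pics/i1.png

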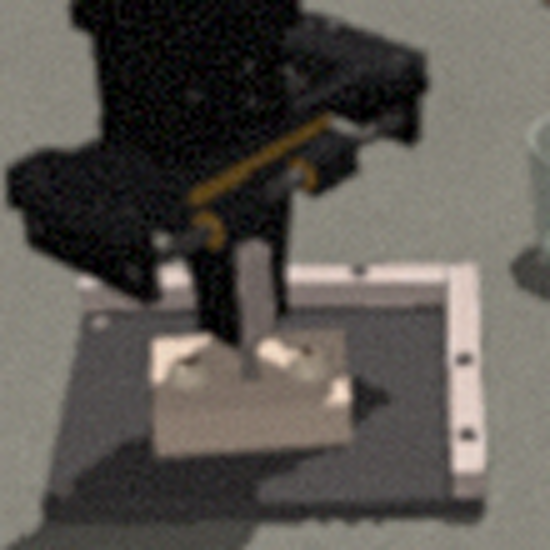

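The shank is well down in the hole at image (250,370), and the fingertips are clear of the eyes. Next I push toward stop_y.

Call:
play_rows --increments '[{"dp": [0.03,0.036,0],"angular": [0,0,0],"claw": 0},{"dp": [0.05,0.059,0],"angular": [0,0,0],"claw": 0},{"dp": [0.065,0.076,0],"angular": [0,0,0],"claw": 0},{"dp": [0.065,0.076,0],"angular": [0,0,0],"claw": 0},{"dp": [0.065,0.076,0],"angular": [0,0,0],"claw": 0},{"dp": [0.065,0.076,0],"angular": [0,0,0],"claw": 0},{"dp": [0.065,0.076,0],"angular": [0,0,0],"claw": 0},{"dp": [0.065,0.076,0],"angular": [0,0,0],"claw": 0},{"dp": [0.065,0.076,0],"angular": [0,0,0],"claw": 0},{"dp": [0.065,0.076,0],"angular": [0,0,0],"claw": 0}]'

```text
time_s: 11.35
position: [0.5583, 0.1871, 0.079]
orientation: [-0.0, 0.66, 0.751, -0.0]
force: [-0.9, 0.8, -0.4]
grip_width: 0.0201
grip_force: 30.0
```

Call:
play_rows --increments '[{"dp": [0.026,0.03,0],"angular": [0,0,0],"claw": 0},{"dp": [0.02,0.023,0],"angular": [0,0,0],"claw": 0},{"dp": [0.013,0.015,0],"angular": [0,0,0],"claw": 0},{"dp": [0.013,0.015,0],"angular": [0,0,0],"claw": 0},{"dp": [0.013,0.015,0],"angular": [0,0,0],"claw": 0},{"dp": [0.013,0.015,0],"angular": [0,0,0],"claw": 0},{"dp": [0.013,0.015,0],"angular": [0,0,0],"claw": 0},{"dp": [0.013,0.015,0],"angular": [0,0,0],"claw": 0},{"dp": [0.013,0.015,0],"angular": [0,0,0],"claw": 0},{"dp": [0.013,0.015,0],"angular": [0,0,0],"claw": 0}]'

```text
time_s: 12.35
position: [0.5657, 0.1954, 0.079]
orientation: [0.0, 0.66, 0.751, -0.0]
force: [-0.7, -0.4, -0.9]
grip_width: 0.0198
grip_force: 30.0
```

Call:
play_rows --increments '[{"dp": [0.006,0.008,0],"angular": [0,0,0],"claw": 0},{"dp": [0.006,0.008,0],"angular": [0,0,0],"claw": 0},{"dp": [0.006,0.008,0],"angular": [0,0,0],"claw": 0},{"dp": [0.006,0.008,0],"angular": [0,0,0],"claw": 0},{"dp": [0.006,0.008,0],"angular": [0,0,0],"claw": 0},{"dp": [0.006,0.008,0],"angular": [0,0,0],"claw": 0},{"dp": [0,0,0],"angular": [0,0,0],"claw": 0},{"dp": [0,0,0],"angular": [0,0,0],"claw": 0},{"dp": [0,0,0],"angular": [0,0,0],"claw": 0},{"dp": [0,0,0],"angular": [0,0,0],"claw": 0}]'

```text
time_s: 13.35
position: [0.5674, 0.197, 0.0789]
orientation: [-0.0, 0.66, 0.751, -0.001]
force: [-3.7, -3.1, 0.6]
grip_width: 0.0198
grip_force: 30.0
```

```bash
python3 - <<'E'
from plant import arm
from h import *
s=arm.state();print(s["position"],s["force"],s["wrist_torque"])
s=arm.snapshot("side");np.savez("side3.npz",**s)
cv2.imwrite("pics/j1.png",cv2.resize(s["frame"][110:220,190:300,::-1],(550,550),interpolation=cv2.INTER_CUBIC))
E
```

```text
[0.56744907 0.19697027 0.07885587] [-3.67430676 -3.14866389  0.64517826] [-1.04544943  1.0463479  -0.01971151]
```

View pics/j1.png

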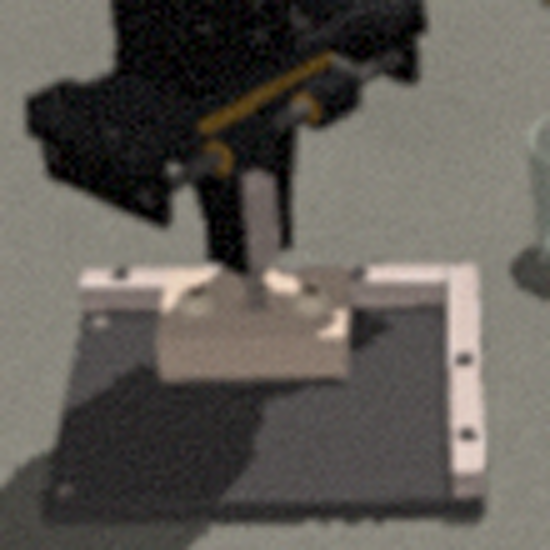

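The carrier's long side now lies along stop_y, with a fence force of about 4.8 N. Next I slide it toward stop_x.

Call:
play_rows --increments '[{"dp": [-0.031,0.026,0],"angular": [0,0,0],"claw": 0},{"dp": [-0.046,0.039,0],"angular": [0,0,0],"claw": 0},{"dp": [-0.046,0.039,0],"angular": [0,0,0],"claw": 0},{"dp": [-0.046,0.039,0],"angular": [0,0,0],"claw": 0},{"dp": [-0.046,0.039,0],"angular": [0,0,0],"claw": 0},{"dp": [-0.046,0.039,0],"angular": [0,0,0],"claw": 0},{"dp": [-0.046,0.039,0],"angular": [0,0,0],"claw": 0},{"dp": [-0.046,0.039,0],"angular": [0,0,0],"claw": 0},{"dp": [-0.046,0.039,0],"angular": [0,0,0],"claw": 0},{"dp": [-0.031,0.026,0],"angular": [0,0,0],"claw": 0}]'

```text
time_s: 14.4
position: [0.5879, 0.178, 0.0786]
orientation: [-0.0, 0.66, 0.751, -0.001]
force: [-4.8, -3.8, 1.0]
grip_width: 0.0199
grip_force: 30.0
```

Call:
play_rows --increments '[{"dp": [-0.046,0.039,0],"angular": [0,0,0],"claw": 0},{"dp": [-0.046,0.039,0],"angular": [0,0,0],"claw": 0},{"dp": [-0.046,0.039,0],"angular": [0,0,0],"claw": 0},{"dp": [-0.046,0.039,0],"angular": [0,0,0],"claw": 0},{"dp": [-0.046,0.039,0],"angular": [0,0,0],"claw": 0},{"dp": [-0.023,0.019,0],"angular": [0,0,0],"claw": 0},{"dp": [-0.015,0.013,0],"angular": [0,0,0],"claw": 0},{"dp": [-0.015,0.013,0],"angular": [0,0,0],"claw": 0},{"dp": [-0.015,0.013,0],"angular": [0,0,0],"claw": 0},{"dp": [-0.015,0.013,0],"angular": [0,0,0],"claw": 0}]'

```text
time_s: 15.4
position: [0.6029, 0.1643, 0.0785]
orientation: [-0.001, 0.66, 0.751, -0.001]
force: [-6.4, -2.6, 0.2]
grip_width: 0.0198
grip_force: 30.0
```

Call:
play_rows --increments '[{"dp": [-0.008,0.007,0],"angular": [0,0,0],"claw": 0},{"dp": [-0.008,0.007,0],"angular": [0,0,0],"claw": 0},{"dp": [-0.008,0.007,0],"angular": [0,0,0],"claw": 0},{"dp": [-0.008,0.007,0],"angular": [0,0,0],"claw": 0},{"dp": [-0.008,0.007,0],"angular": [0,0,0],"claw": 0},{"dp": [0,0,0],"angular": [0,0,0],"claw": 0},{"dp": [0,0,0],"angular": [0,0,0],"claw": 0},{"dp": [0,0,0],"angular": [0,0,0],"claw": 0},{"dp": [0,0,0],"angular": [0,0,0],"claw": 0},{"dp": [0,0,0],"angular": [0,0,0],"claw": 0}]'

```text
time_s: 16.4
position: [0.6049, 0.1624, 0.0785]
orientation: [-0.001, 0.66, 0.751, -0.001]
force: [-5.9, -3.3, -0.1]
grip_width: 0.0193
grip_force: 30.0
```

Call:
play_rows --increments '[{"dp": [-0.008,0.007,0],"angular": [0,0,0],"claw": 0},{"dp": [-0.008,0.007,0],"angular": [0,0,0],"claw": 0},{"dp": [-0.008,0.007,0],"angular": [0,0,0],"claw": 0},{"dp": [-0.008,0.007,0],"angular": [0,0,0],"claw": 0},{"dp": [-0.008,0.007,0],"angular": [0,0,0],"claw": 0},{"dp": [0,0,0],"angular": [0,0,0],"claw": 0},{"dp": [0,0,0],"angular": [0,0,0],"claw": 0},{"dp": [0,0,0],"angular": [0,0,0],"claw": 0},{"dp": [0,0,0],"angular": [0,0,0],"claw": 0},{"dp": [0,0,0],"angular": [0,0,0],"claw": 0}]'

```text
time_s: 17.4
position: [0.6059, 0.1615, 0.0783]
orientation: [-0.002, 0.66, 0.751, -0.001]
force: [-8.5, -2.0, 2.3]
grip_width: 0.0194
grip_force: 30.0
```

```bash
python3 - <<'E'
from plant import arm
from h import *
s=arm.state();print(s["position"],s["force"],s["wrist_torque"])
f=[]
for n,x,y in(("top",180,145),("side",200,130)):
    s=arm.snapshot(n);np.savez(n+"4.npz",**s)
    f.append(cv2.resize(s["frame"][y:y+100,x:x+100,::-1],(400,400),interpolation=cv2.INTER_CUBIC))
cv2.imwrite("pics/k1.png",np.hstack(f))
E
```

```text
[0.60589058 0.16148682 0.07834048] [-8.45931427 -2.00259869  2.33472024] [-0.46043986  2.37647437 -0.03446953]
```

View pics/k1.png

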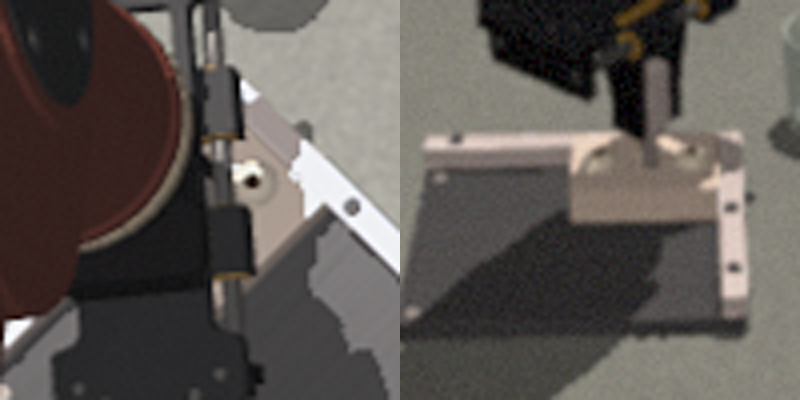

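The carrier sits in the corner with no visible gap at either fence. Contact force is now present on both, so I press somewhat firmer along the diagonal.

Call:
play_rows --increments '[{"dp": [-0.004,0.006,0],"angular": [0,0,0],"claw": 0},{"dp": [-0.004,0.006,0],"angular": [0,0,0],"claw": 0},{"dp": [-0.004,0.006,0],"angular": [0,0,0],"claw": 0},{"dp": [-0.004,0.006,0],"angular": [0,0,0],"claw": 0},{"dp": [-0.004,0.006,0],"angular": [0,0,0],"claw": 0},{"dp": [0,0,0],"angular": [0,0,0],"claw": 0},{"dp": [0,0,0],"angular": [0,0,0],"claw": 0},{"dp": [0,0,0],"angular": [0,0,0],"claw": 0},{"dp": [0,0,0],"angular": [0,0,0],"claw": 0},{"dp": [0,0,0],"angular": [0,0,0],"claw": 0}]'

```text
time_s: 18.5
position: [0.6062, 0.1614, 0.0782]
orientation: [-0.003, 0.66, 0.752, -0.002]
force: [-13.9, -0.4, 6.4]
grip_width: 0.0197
grip_force: 30.0
```

Call:
play_rows --increments '[{"dp": [0,0,0],"angular": [0,0,0],"claw": 0},{"dp": [0,0,0],"angular": [0,0,0],"claw": 0},{"dp": [0,0,0],"angular": [0,0,0],"claw": 0},{"dp": [0,0,0],"angular": [0,0,0],"claw": 0},{"dp": [0,0,0],"angular": [0,0,0],"claw": 0},{"dp": [0,0,0],"angular": [0,0,0],"claw": 0},{"dp": [0,0,0],"angular": [0,0,0],"claw": 0},{"dp": [0,0,0],"angular": [0,0,0],"claw": 0},{"dp": [0,0,0],"angular": [0,0,0],"claw": 0},{"dp": [0,0,0],"angular": [0,0,0],"claw": 0}]'

```text
time_s: 19.5
position: [0.6063, 0.1614, 0.0782]
orientation: [-0.003, 0.66, 0.752, -0.002]
force: [-13.3, -0.0, 6.5]
grip_width: 0.0199
grip_force: 30.0
```

```bash
python3 - <<'E'
from plant import arm
from h import *
s=arm.state();print(s["position"],s["force"],s["wrist_torque"])
f=[]
for n,x,y in(("top",220,160),("side",235,150)):
    s=arm.snapshot(n)
    f.append(cv2.resize(s["frame"][y:y+60,x:x+60,::-1],(400,400),interpolation=cv2.INTER_CUBIC))
cv2.imwrite("pics/l1.png",np.hstack(f))
E
```

```text
[0.60625255 0.16136424 0.07824306] [-13.30689413  -0.02794401   6.46875789] [-0.18359246  3.67010296  0.00384787]
```

View pics/l1.png

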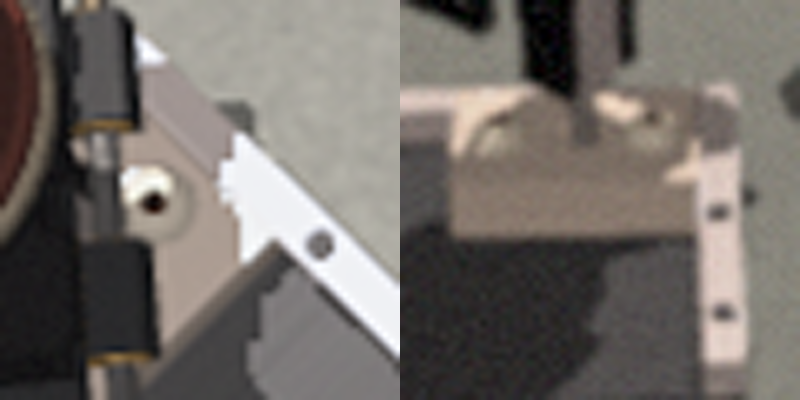

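The carrier is flush on both fences with the pin still in its hole, and the push holds steady at about 9–10 N on each fence. I'm handing it in.

```bash
python3 -c "
from plant import arm
print(arm.close_job())"
```

```text
the job is handed in; nothing more can be done
None
```

The job is handed in: the pin is still gripped with its shank about 20 mm down the carrier's hole, and the carrier is in the corner, flush against both fences as far as the pictures show, pressed at about 9–10 N each, at about 20 s of the 72 s allowed; no verdict came back.

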